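Start the loaded stirrer through its zigzag speed gate

ROBOT

A 6-joint arm with a two-finger parallel gripper is mounted at the origin on a cart in front of the work surface, level with it; the furniture and walls round the work are solid. World frame = base frame: x ahead of the robot, y to its left, z up, the work surface at z = 0. Lengths are in m, angles in rad, forces in N, time in s.
With the tool pointing down it reaches from about 0.325 to 0.775 m from the base axis. Payload 9.3 kg.
Tool frame: the origin (TCP) lies on the front face of the gripper's body, between the roots of the fingers; the fingertips stand 73 mm ahead of it and the grasp point (between the pads) lies 54 mm ahead of it; y points along the fingers, x is the direction in which the jaws open and shut, and the axes are right-handed (so a half turn about y gives the same grasp; the last joint's range is limited). The gripper opens to 85 mm and grips with 20 to 120 N. Pads are 22 mm wide; open, the fingers measure 114 mm over their backs; the gripper's body (76 mm by 85 mm) begins 54 mm behind the grasp point. The pads swing forward as they close: fully open they stand 13 mm farther back than shut.
Start: joints at [1.192, 0.259, 0.021, 1.334, 0, 1.418], TCP at [0.123, 0.536, 0.304] pointing down, gripper open.
Joint ranges: [-3.04, 3.04], [-0.91, 1.82], [-1.04, 1.36], [-1.92, 1.95], [-1.52, 1.45], [-3.14, 3.14]. Speed limits (rad/s): [2.22, 2.22, 2.79, 3.14, 3.14, 3.14].

INTERFACE

Orientations are given as a unit quaternion [x, y, z, w].
In Python, from cell import r gives the robot as it stands. The module is installed in compiled form; this text tells all that it offers.
- The arm moves only by the tool arm_command, never from a script. Its argument "moves" is a list of rows, each a list of 3 entries, a list of its own where there are three numbers: the turn, a rotation vector about the world's x, y, z in units of 6 degrees (1.0 is 6 degrees), then the shift along the world's x, y, z in units of 40 mm (1.0 is 40 mm), then the finger opening in mm, from 0 to 85.4. In form: [[[rx, ry, rz], [tx, ty, tz], gripper], ...]. A call has 1 to 8 rows; each row shifts and turns the pose as measured when the row begins; what a row does not reach is not made up. A row lasts 1/12 s, in which the tool goes at most 41.7 mm and 7.16 degrees, less where a joint would pass 70% of its speed; a pose out of reach is approached as far as the arm can. A call is refused whole if a number of a shift passes 1 or a number of a turn 1, either way. A call with a gripper value outside its range is refused whole. The fingers move at their own pace and stop on an object; the grip force is fixed at half the most. Time passes only in rows, so rows that do not move let the fingers close. It gives the time, the measured TCP pose, the force and the opening at its end, in the units of the state.
- r.state(): the state, without advancing time (a new reading comes with each control period).
- r.get_image(name): name is "scene" or "top"; returns the picture (480x640x3 uint8, red, green, blue); there is no depth.
- r.camera_params(name): a dict with "fx", "fy", "cx", "cy" (pixels), "camera_from_world" (4x4, takes a point from world to camera coordinates). Camera axes: x right, y down, z forward; pixel columns grow to the right and rows downward; lengths in m; the calibration is good to about 2 mm. A picture is of the moment at which its call begins. camera_params takes no time and is no camera call.
- r.close_job(): hands the job in, once; it reports no verdict.
The state is a dict: "t": time; "joint_positions": joint angles; "joint_vel": joint speeds; "joint_torque": joint torques, N m; "tool_pos": TCP position; "orientation": TCP orientation; "ft_force": force on the tool from outside, world axes, zero at the start; "wrist_torque": the same for the moment, N m; "finger_gap": finger opening in m.
Only numpy, scipy, OpenCV 4.12 (cv2) and the standard library are available. Lean on these libraries where they do the work, as an engineer would, in place of code of your own. Each camera call takes 0.05 s, during which the arm holds its last target. There are 200 camera calls.

TASK

Two identical stirrers stand on the bench, both stopped. On the one that carries the conical flask, guide the lever out of its stop slot on the left, through the whole zigzag of the gate and fully to the rear end of the rightmost slot (fast), then let go. Leave the flask standing on its plate and the lever of the empty stirrer where it is.

Things in the scene. Friction and masses are not known exactly. Their poses are not given: they have to be found in the camera images.
- stirrer_gate (a point): Gate centre on the loaded stirrer, on top of the aluminium plate, 56 mm above the bench; x to the stirrer's rear, y to its left, z up. Rigid channel 20 mm wide; centre line in mm: stop end (-24,34), (24,34), (24,0), (-24,0), (-24,-34), fast end (24,-34). Stem play 5 mm all round. Stirrer: fixed white box 240 x 130 x 56 mm, its centre at x +60; flask plate at x +128.
- lever_grip (a point): Middle of that stirrer's lever grip, on its axis, 112 mm above the bench: upright round grey grip, 25 mm diameter, from 82 to 134 mm above the bench, on a 10 mm stem. It stays upright, never turns, slides sideways in the channel against 1.5 N friction per direction plus light damping, and stays where left. Starts in the stop slot, at most 12 mm from the stop end.
- flask: Glass conical flask, 63 mm across the foot, 109 mm high, loose on the round steel plate (92 mm across, top 62 mm above the bench) at the rear of the stirrer to be started. Origin: centre of its underside; z up.
- spare_lever_grip (a point): The same point on the identical lever of the other stirrer, which is identical but carries nothing and must stay stopped.
Mind the look-alikes: they are no part of the job. What is shaped like the flask but turquoise is not meant.

How it is judged:
By the outcome, as a careful person would: the job done as asked, in the order asked, and still so for the second after the job is handed in, with the robot touching nothing.
It also fails if it takes over 32 s, if anything falls off the work surface, if the arm or the gripper's body presses on something with over 40 N, if the wrist force passes 120 N, or if a joint passes its speed limit or range.

## Working session

There is one attempt and no reset: what is moved stays moved. The work goes in short steps, Python scripts to look and compute and a tool call to move; the robot and the scene stay as the last step left them, time stands still between calls to the robot, and variables do not carry over. Pictures are saved under pics/ and viewed, about 8 in all and at most 12, crops included, and the job is handed in when it is done.

Besides the shell and the picture viewer there is one more tool, called as name([rows], argument=value, ...), one row to a line, values as JSON. arm_command: Moves the arm, as the interface text tells. Its arguments: {"type":"object","properties":{"moves":{"type":"array"}},"required":["moves"]}

```bash
mkdir -p pics
python3 - <<'E'
from cell import r
import cv2
for n in("scene","top"):
    cv2.imwrite(f"pics/{n}0.png",r.get_image(n)[:,:,::-1])
    p=r.camera_params(n);print(n,p["fx"],p["cx"],p["cy"],p["camera_from_world"])
print(r.state())
E
```

```text
scene 510.0904289268921 321.5652523237864 232.7769253386743 [[ 0.81285532 -0.58237369  0.01034927 -0.43585974]
 [-0.44877663 -0.63751434 -0.62623877  0.33286897]
 [ 0.37130279  0.50439701 -0.77956263  0.96598925]
 [ 0.          0.          0.          1.        ]]
top 480.3409767468238 320.6782927330618 239.08258798056033 [[-0.01873644 -0.99976376 -0.01101723  0.06155711]
 [-0.98784714  0.02021136 -0.15410884  0.54970466]
 [ 0.15429511  0.00799589 -0.98799245  0.99081985]
 [ 0.          0.          0.          1.        ]]
{'t': 0.1, 'joint_positions': array([1.19240601e+00, 2.59107998e-01, 2.08225763e-02, 1.33367495e+00,
       3.55680158e-05, 1.41823218e+00]), 'joint_vel': array([-0.00128546, -0.0029483 ,  0.00048631, -0.00011075,  0.00037881,
        0.00110407]), 'joint_torque': array([ 5.63993817e-03, -5.56694198e+01,  3.45068228e+01,  1.17245974e-02,
       -1.45096201e-04,  2.91574474e-05]), 'tool_pos': array([0.12306672, 0.53588379, 0.30333579]), 'orientation': array([ 0.55334616,  0.44011589, -0.44084272, -0.55295906]), 'ft_force': array([0.27113304, 0.12596514, 0.54697502]), 'wrist_torque': array([-0.00089576,  0.03206195, -0.0317175 ]), 'finger_gap': 0.08531916766881761}
```

View pics/scene0.png

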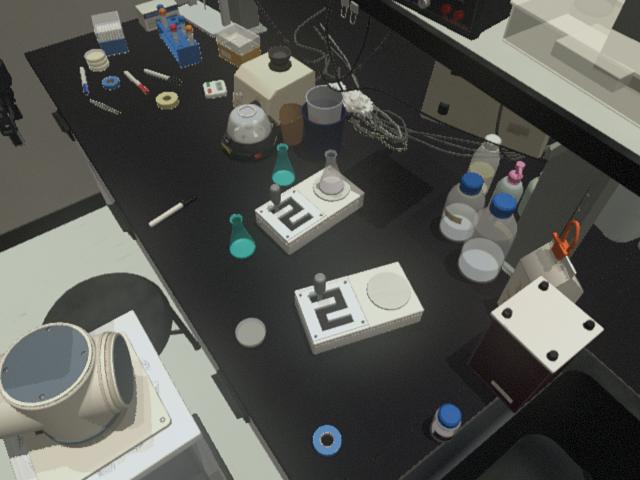

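View pics/top0.png

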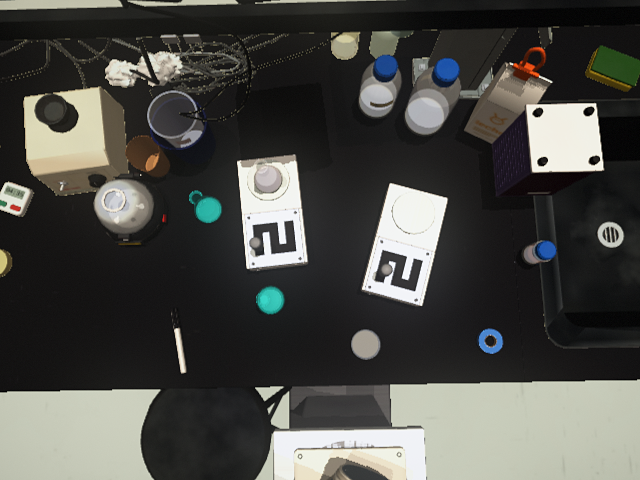

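The loaded stirrer is the one in the middle left: in the top view its gate is near (273,238), lever near (255,243), clear flask near (267,178). The empty stirrer is at (405,245) and the turquoise flasks are decoys. Next I'll crop in closer.

```bash
cat > h.py <<'E'
from cell import r
import numpy as np
def ray(n,u,v):
    p=r.camera_params(n);T=p["camera_from_world"];R=T[:3,:3];c=-R.T@T[:3,3]
    return c,R.T@np.array([(u-p["cx"])/p["fx"],(v-p["cy"])/p["fy"],1])
def onz(n,u,v,z):
    c,d=ray(n,u,v);return c+d*(z-c[2])/d[2]
def proj(n,X):
    p=r.camera_params(n);q=p["camera_from_world"]@np.r_[X,1];return p["fx"]*q[0]/q[2]+p["cx"],p["fy"]*q[1]/q[2]+p["cy"]
E
python3 - <<'E'
from h import *
import cv2
t=cv2.imread("pics/top0.png");s=cv2.imread("pics/scene0.png")
a=cv2.resize(t[150:280,230:320],None,fx=4.4,fy=4.4,interpolation=cv2.INTER_CUBIC)
b=cv2.resize(s[140:255,245:370][:, :90],None,fx=4.4,fy=4.4,interpolation=cv2.INTER_CUBIC)
o=np.zeros((600,800,3),np.uint8);o[:a.shape[0],:a.shape[1]]=a;o[:b.shape[0],400:400+b.shape[1]]=b
cv2.imwrite("pics/crop.png",o)
g=cv2.cvtColor(t,cv2.COLOR_BGR2GRAY)
# dark channel inside the plate
m=np.zeros_like(g);m[214:263,245:302]=(g[214:263,245:302]<110)*255
n,l,st,ce=cv2.connectedComponentsWithStats(m)
for i in range(1,n):
    if st[i,4]>60:
        c=cv2.findContours((l==i).astype(np.uint8),cv2.RETR_EXTERNAL,cv2.CHAIN_APPROX_NONE)[0][0]
        print(st[i],cv2.boxPoints(cv2.minAreaRect(c)).round(1).tolist())
# white box top
w=np.zeros_like(g);w[145:280,225:320]=(g[145:280,225:320]>120)*255
c=max(cv2.findContours(w,cv2.RETR_EXTERNAL,cv2.CHAIN_APPROX_NONE)[0],key=cv2.contourArea)
for q in cv2.boxPoints(cv2.minAreaRect(c)):print("box",q,onz("top",*q,.056).round(4))
E
```

```text
[250 221  46  35 874] [[247.6999969482422, 225.5], [292.29998779296875, 220.10000610351562], [296.0, 250.39999389648438], [251.3000030517578, 255.8000030517578]]
box [235.75087 160.40858] [0.7265 0.2329 0.056 ]
box [297.04953 154.51448] [0.7369 0.0988 0.056 ]
box [307.52222 263.43054] [0.4974 0.0794 0.056 ]
box [246.22354 269.32465] [0.4875 0.2088 0.056 ]
```

View pics/crop.png

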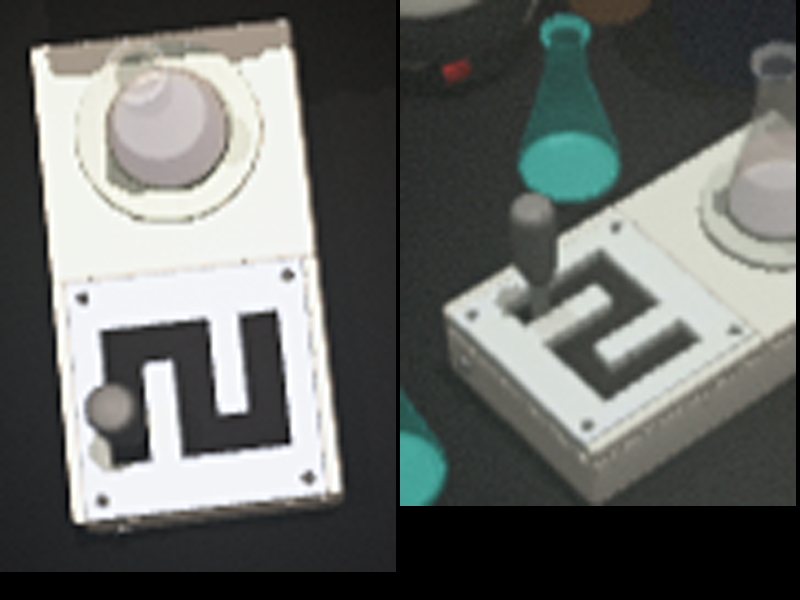

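The crop shows the channel's outer corners at (102,332), (277,309) and (290,442), and the middle slot at (184,455) and (208,318). The grip top is at (110,405) in the top view and (533,207) in the scene view. I'll fit the gate frame to the corners.

Run:
```python
from h import *
P=[((102,332),(34,44)),((277,309),(34,-44)),((290,442),(-34,-44)),((184,455),(-34,10)),((208,318),(34,-10))]
W=np.array([onz("top",230+x/4.4-.4,150+y/4.4-.4,.056)[:2] for (x,y),_ in P]);G=np.array([g for _,g in P])/1e3
w=W@[1,1j];g=G@[1,1j]
A=np.c_[g,np.ones(5)];s,_,_,_=np.linalg.lstsq(A,w,rcond=None);a,b=s
print("scale",abs(a),"yaw deg",np.degrees(np.angle(a)),"centre",b,"res mm",(abs(A@s-w)*1e3).round(1))
u=a/abs(a)
B=[onz("top",q[0],q[1],.056)[:2]@[1,1j] for q in[(235.75,160.4),(297.05,154.5),(307.5,263.4),(246.2,269.3)]]
print("box in gate mm",[np.round((z-b)/u*1e3) for z in B])
# grip top from two views
c1,d1=ray("top",230+110/4.4-.4,150+405/4.4-.4);c2,d2=ray("scene",245+133/4.4-.4,140+207/4.4-.4)
k=np.linalg.lstsq(np.c_[d1,-d2],c2-c1,rcond=None)[0]
p,q=c1+k[0]*d1,c2+k[1]*d2
print("grip",p,q)
for z in(.134,.13):
  for X in(onz("top",230+110/4.4-.4,150+405/4.4-.4,z),onz("scene",245+133/4.4-.4,140+207/4.4-.4,z)):
    print(z,X,"gate",np.round((X[0]+1j*X[1]-b)/u*1e3,1))
for n,gg in [("stop",-24+34j),("c1",24+34j),("c2",24),("c3",-24),("c4",-24-34j),("fast",24-34j),("flask",128)]:print(n,np.round(b+u*gg/1e3,4))
from scipy.spatial.transform import Rotation as R
st=r.state();M=R.from_quat(st["orientation"]).as_matrix();print(M.round(3),st["tool_pos"])
```

```text
scale 0.9628434609431801 yaw deg 6.058825533459559 centre (0.554414850742008+0.14950897413263708j) res mm [0.4 0.8 0.5 0.2 0.3]
box in gate mm [np.complex128(180+65j), np.complex128(176-70j), np.complex128(-64-64j), np.complex128(-60+66j)]
grip [0.53447747 0.18005453 0.13187245] [0.53383394 0.18034079 0.13181586]
0.134 [0.53415078 0.17974069 0.134     ] gate (-17+32.2j)
0.134 [0.53281588 0.17848391 0.134     ] gate (-18.4+31.1j)
0.13 [0.53476499 0.18033073 0.13      ] gate (-16.3+32.7j)
0.13 [0.53468034 0.18188457 0.13      ] gate (-16.2+34.3j)
stop (0.527+0.1808j)
c1 (0.5747+0.1859j)
c2 (0.5783+0.152j)
c3 (0.5305+0.147j)
c4 (0.5341+0.1132j)
fast (0.5819+0.1182j)
flask (0.6817+0.163j)
[[ 0.224 -0.    -0.975]
 [ 0.975 -0.001  0.224]
 [-0.001 -1.     0.   ]] [0.12306672 0.53588379 0.30333579]
```

arm_command([
  [[0,0,0.6],[0.75,-0.65,0],85],
  [[0,0,0.6],[0.75,-0.65,0],85],
  [[0,0,0.6],[0.75,-0.65,0],85],
  [[0,0,0.6],[0.75,-0.65,0],85],
  [[0,0,0.6],[0.75,-0.65,0],85],
  [[0,0,0.3],[0.75,-0.65,0],85],
  [[0,0,0],[0.75,-0.65,0],85],
  [[0,0,0],[0.75,-0.65,0],85],
])

```text
t: 0.77
tool_pos: [0.3642, 0.322, 0.3001]
orientation: [-0.461, -0.534, 0.538, 0.461]
ft_force: [0.6, 1.2, 0.5]
finger_gap: 0.0847
```

arm_command([
  [[0,0,-0.2],[0.75,-0.65,-0.1],85],
  [[0,0,-0.2],[0.75,-0.65,-0.1],85],
  [[0,0,0],[0.75,-0.65,-0.1],85],
  [[0,0,0],[0.75,-0.65,-0.1],85],
  [[0,0,0],[0.75,-0.65,-0.1],85],
  [[0,0,0],[0.3,-0.25,-0.1],85],
  [[0,0,0],[0,0,0],85],
])

```text
t: 1.35
tool_pos: [0.5364, 0.1679, 0.2729]
orientation: [-0.474, -0.522, 0.527, 0.474]
ft_force: [-0.1, 0.2, -0.0]
finger_gap: 0.0849
```

Run:
```python
from h import *
import cv2
from scipy.spatial.transform import Rotation as R
s=r.state();M=R.from_quat(s["orientation"]).as_matrix()
print(s["t"],s["tool_pos"],s["ft_force"],M.round(3).tolist(),np.degrees(np.arctan2(M[1,0],M[0,0])))
im=r.get_image("scene")[:,:,::-1]
cv2.imwrite("pics/s1.png",cv2.resize(im[60:280,200:420],None,fx=2.7,fy=2.7))
```

```text
1.35 [0.53642298 0.16786615 0.27291961] [-0.10433058  0.23298906 -0.01326414] [[-0.1, -0.006, -0.995], [0.995, -0.005, -0.1], [-0.005, -1.0, 0.006]] 95.7606987363937
```

View pics/s1.png

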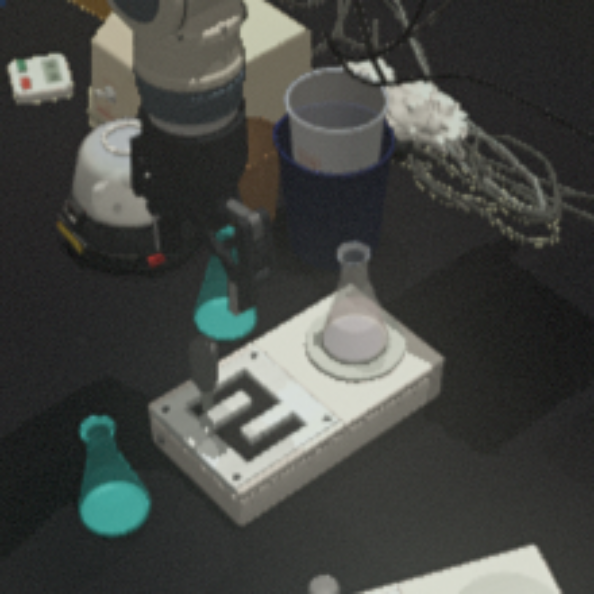

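View: the open gripper hangs above and behind the lever (grip at about (203,365) in the crop), and the flask is standing. I'll centre on the lever and descend.

arm_command([
  [[0,0,0],[-0.07,0.3,0],85],
  [[0,0,0],[0,0,-0.5],85],
  [[0,0,0],[0,0,-0.6],85],
  [[0,0,0],[0,0,-0.6],85],
  [[0,0,0],[0,0,-0.5],85],
  [[0,0,0],[0,0,0],85],
  [[0,0,0],[0,0,0],85],
])

```text
t: 1.98
tool_pos: [0.5253, 0.1917, 0.1855]
orientation: [-0.472, -0.525, 0.528, 0.473]
ft_force: [-0.1, 0.7, 0.5]
finger_gap: 0.085
```

arm_command([
  [[0,0,0],[0.1,-0.15,0],85],
  [[0,0,0],[0,0,0],85],
  [[0,0,0],[0,0,0],85],
])

```text
t: 2.23
tool_pos: [0.529, 0.1881, 0.1891]
orientation: [-0.471, -0.527, 0.528, 0.471]
ft_force: [0.0, 0.2, 0.1]
finger_gap: 0.0849
```

arm_command([
  [[0,0,0],[0.1,-0.2,-0.2],85],
  [[0,0,0],[0,0,-0.2],85],
  [[0,0,0],[0,0,-0.2],85],
  [[0,0,0],[0,0,0],85],
  [[0,0,0],[0,0,0],85],
])

```text
t: 2.65
tool_pos: [0.5346, 0.1788, 0.165]
orientation: [0.473, 0.528, -0.526, -0.47]
ft_force: [0.7, 0.2, 0.8]
finger_gap: 0.0851
```

Run:
```python
from h import *
import cv2
from scipy.spatial.transform import Rotation as R
s=r.state();M=R.from_quat(s["orientation"]).as_matrix()
print(s["t"],s["tool_pos"],s["ft_force"],np.degrees(np.arctan2(M[1,0],M[0,0])))
a=r.get_image("scene")[:,:,::-1][140:260,240:370]
b=r.get_image("top")[:,:,::-1][150:280,215:320]
a=cv2.resize(a,None,fx=3.3,fy=3.3,interpolation=2);b=cv2.resize(b,(355,440),interpolation=2)
o=np.zeros((440,800,3),np.uint8);o[:396,:429]=a;o[:,440:795]=b
cv2.imwrite("pics/s2.png",o)
```

```text
2.65 [0.5346155  0.17878778 0.16502916] [0.72519582 0.22881994 0.75924182] 96.35477186674305
```

View pics/s2.png

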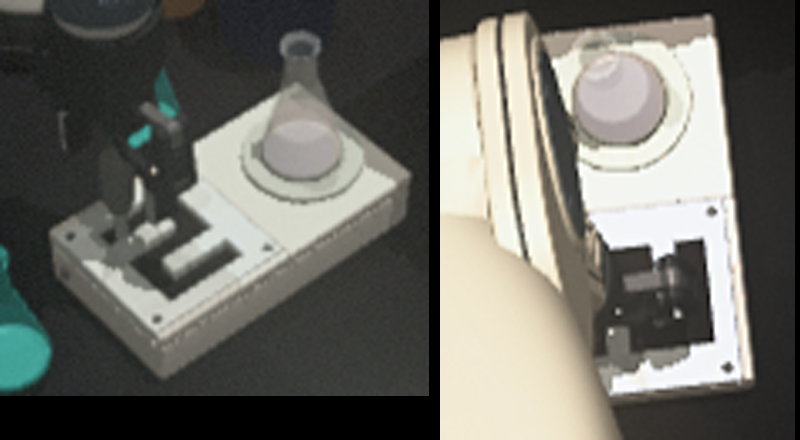

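The lever stem at (140,205) sits between the open fingers and the flask is standing. Closing the fingers.

arm_command([
  [[0,0,0],[0,0,0],15],
  [[0,0,0],[0,0,0],15],
  [[0,0,0],[0,0,0],15],
  [[0,0,0],[0,0,0],15],
  [[0,0,0],[0,0,0],15],
  [[0,0,0],[0,0,0],15],
])

```text
t: 3.25
tool_pos: [0.5348, 0.1793, 0.1661]
orientation: [0.473, 0.528, -0.526, -0.47]
ft_force: [-0.8, 0.6, 0.9]
finger_gap: 0.0232
```

arm_command([
  [[0,0,0],[0.25,0.03,0],15],
  [[0,0,0],[0.25,0.03,0],15],
  [[0,0,0],[0.25,0.03,0],15],
  [[0,0,0],[0.15,0.02,0],15],
  [[0,0,0],[0,0,0],15],
])

```text
t: 3.67
tool_pos: [0.5735, 0.1834, 0.1661]
orientation: [0.473, 0.527, -0.527, -0.47]
ft_force: [-1.7, -0.2, 3.9]
finger_gap: 0.0234
```

```bash
cat > g.py <<'E'
from h import *
s=r.state();p=s["tool_pos"];u=np.exp(1j*np.radians(6.06));b=.5544+.1495j
print(p,"gate",np.round((p[0]+1j*p[1]-b)/u*1e3,1),"F gate",np.round((s["ft_force"][0]+1j*s["ft_force"][1])/u,1),s["finger_gap"],s["orientation"])
E
python3 g.py
```

```text
[0.57353741 0.18338625 0.16609518] gate (22.6+31.7j) F gate (-1.7-0j) 0.023446451987900862 [ 0.47281586  0.52734326 -0.52668002 -0.47006639]
```

arm_command([
  [[0,0,0],[0.05,-0.2,0],15],
  [[0,0,0],[0.03,-0.2,0],15],
  [[0,0,0],[0.02,-0.2,0],15],
  [[0,0,0],[0.02,-0.15,0],15],
  [[0,0,0],[0,0,0],15],
])

```text
t: 4.08
tool_pos: [0.579, 0.1515, 0.1661]
orientation: [0.472, 0.528, -0.526, -0.47]
ft_force: [-0.3, 1.4, 2.0]
finger_gap: 0.0233
```

```bash
python3 g.py
```

```text
[0.57898881 0.15146347 0.16610547] gate (24.7-0.6j) F gate (-0.2+1.4j) 0.023319741704056915 [ 0.47183154  0.52844393 -0.52622454 -0.4703294 ]
```

Next, forward along the middle slot, 48 mm in −x.

arm_command([
  [[0,0,0],[-0.25,-0.02,0],15],
  [[0,0,0],[-0.25,-0.02,0],15],
  [[0,0,0],[-0.25,-0.03,0],15],
  [[0,0,0],[-0.25,-0.03,0],15],
  [[0,0,0],[-0.15,-0.01,0],15],
  [[0,0,0],[0,0,0],15],
])

```text
t: 4.58
tool_pos: [0.5318, 0.1448, 0.1662]
orientation: [0.474, 0.529, -0.524, -0.47]
ft_force: [1.4, 1.5, -3.4]
finger_gap: 0.023
```

```bash
python3 g.py
```

```text
[0.53180185 0.14481692 0.16619692] gate (-23-2.3j) F gate (1.6+1.4j) 0.023049824602804157 [ 0.4738869   0.5289334  -0.52425295 -0.46991436]
```

arm_command([
  [[0,0,0],[0,-0.2,0],15],
  [[0,0,0],[0.02,-0.2,0],15],
  [[0,0,0],[0.02,-0.2,0],15],
  [[0,0,0],[0.02,-0.15,0],15],
  [[0,0,0],[0,0,0],15],
])

```text
t: 5.0
tool_pos: [0.534, 0.1124, 0.166]
orientation: [0.473, 0.529, -0.525, -0.47]
ft_force: [-2.0, 1.4, 0.9]
finger_gap: 0.0231
```

```bash
python3 g.py
```

```text
[0.53404908 0.11235517 0.16595953] gate (-24.2-34.8j) F gate (-1.8+1.6j) 0.02305798823735412 [ 0.47312999  0.52900209 -0.52471055 -0.47008898]
```

Last leg: to the rear end, continuing until it meets the end wall.

arm_command([
  [[0,0,0],[0.25,0.03,0],15],
  [[0,0,0],[0.25,0.03,0],15],
  [[0,0,0],[0.25,0.03,0],15],
  [[0,0,0],[0.25,0.03,0],15],
  [[0,0,0],[0.2,0.02,0],15],
  [[0,0,0],[0,0,0],15],
])

```text
t: 5.5
tool_pos: [0.5861, 0.1167, 0.1659]
orientation: [0.473, 0.528, -0.525, -0.471]
ft_force: [-2.1, -0.1, 3.9]
finger_gap: 0.0235
```

```bash
python3 g.py
```

```text
[0.58608149 0.11670312 0.16587381] gate (28-36j) F gate (-2.1+0.1j) 0.023485992874055395 [ 0.47344315  0.52764271 -0.52501568 -0.47095997]
```

arm_command([
  [[0,0,0],[0.08,0.01,0],15],
  [[0,0,0],[0.05,0.01,0],15],
])

```text
t: 5.67
tool_pos: [0.5895, 0.1171, 0.1657]
orientation: [-0.472, -0.526, 0.527, 0.472]
ft_force: [-15.3, -3.5, 12.5]
finger_gap: 0.0232
```

```bash
python3 g.py
```

```text
[0.58953256 0.11714462 0.16571328] gate (31.5-35.9j) F gate (-15.5-1.9j) 0.023184217902081476 [-0.47231913 -0.52586923  0.52683724  0.47203677]
```

The end wall is felt at 15 N. Letting go and lifting clear.

arm_command([
  [[0,0,0],[0,0,0],85],
  [[0,0,0],[0,0,0],85],
  [[0,0,0],[0,0,0],85],
  [[0,0,0],[0,0,0],85],
  [[0,0,0],[0,0,0],85],
  [[0,0,0],[0,0,0],85],
  [[0,0,0],[0,0,0],85],
])

```text
t: 6.25
tool_pos: [0.59, 0.1169, 0.1655]
orientation: [-0.473, -0.526, 0.527, 0.472]
ft_force: [-0.4, -0.3, -0.9]
finger_gap: 0.0851
```

```bash
python3 g.py
```

```text
[0.59001682 0.11691556 0.16550005] gate (32-36.2j) F gate (-0.4-0.2j) 0.08514869661242036 [-0.47296231 -0.52564802  0.52686324  0.47160994]
```

arm_command([
  [[0,0,0],[0,0,0.3],85],
  [[0,0,0],[0,0,0.5],85],
  [[0,0,0],[0,0,0.7],85],
  [[0,0,0],[0,0,0.7],85],
  [[0,0,0],[-0.3,0,0.7],85],
  [[0,0,0],[-0.7,0.2,0.3],85],
  [[0,0,0],[-0.7,0.6,0.2],85],
  [[0,0,0],[-0.7,0.6,0],85],
])

```text
t: 6.92
tool_pos: [0.4944, 0.1702, 0.3043]
orientation: [-0.474, -0.523, 0.526, 0.474]
ft_force: [-0.0, 2.2, 0.1]
finger_gap: 0.085
```

arm_command([
  [[0,0,0],[-0.5,0.8,0],85],
  [[0,0,0],[-0.5,0.8,0],85],
  [[0,0,0],[-0.5,0.8,0],85],
  [[0,0,0],[-0.3,0.8,0],85],
  [[0,0,0],[-0.2,0.5,0],85],
  [[0,0,0],[0,0,0],85],
  [[0,0,0],[0,0,0],85],
])

```text
t: 7.5
tool_pos: [0.4041, 0.3264, 0.3082]
orientation: [0.474, 0.526, -0.524, -0.473]
ft_force: [0.5, -0.1, 0.7]
finger_gap: 0.0851
```

Run:
```python
from h import *
import cv2
a=r.get_image("scene")[:,:,::-1][140:360,220:440]
b=r.get_image("top")[:,:,::-1][140:320,215:460]
o=np.zeros((400,800,3),np.uint8);o[:396,:396]=cv2.resize(a,(396,396),interpolation=2);o[:294,400:800]=cv2.resize(b,(400,294),interpolation=2)
cv2.imwrite("pics/s3.png",o);print(r.state()["t"],r.state()["tool_pos"])
```

```text
7.6 [0.40472949 0.32545063 0.30814087]
```

View pics/s3.png

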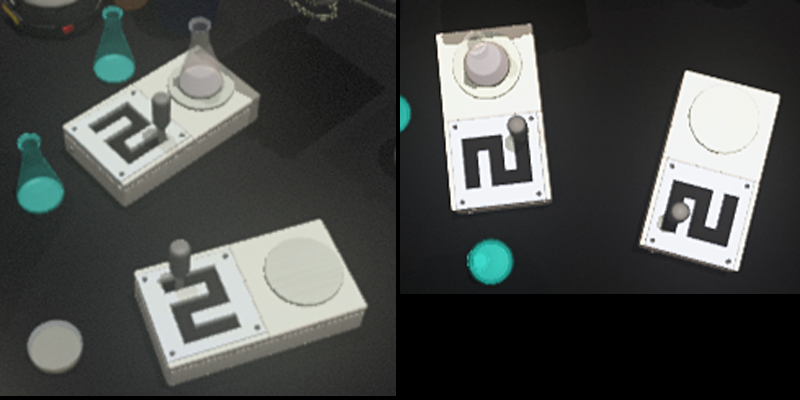

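The lever is at the rear end of the rightmost slot, at (517,125) in the top half. The flask stands on its plate at (486,63), and the spare lever at (680,211) hasn't moved. Handing in.

```bash
python3 -c "
from cell import r
print(r.close_job())"
```

```text
the job is handed in; nothing more can be done
None
```

The loaded stirrer's lever is now at the rear end of the rightmost (fast) slot, and I handed the job in at about 7.6 s. I gripped the lever, guided it leg by leg through the gate until it met the end wall, let go and moved the arm clear.

- **End stop:** the gripper felt about 15 N against the rear wall just before release. It read about 31 mm behind the gate centre, against a possible 29 mm, which is within the couple of millimetres of measurement error.
- **Final pictures:** both camera views show the lever in place, the flask standing on its plate, the spare lever still in its stop slot, and the robot touching nothing.
- **Disagreements:**
  - The fitted gate came out about 4% smaller than the stated size, probably because the slot walls hide part of the edges. It caused no trouble along the way.
  - The gripper closed to 23 mm on the 25 mm grip, but it held throughout.

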